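Tip a gauge ball from its cup into a walled seat

TASK

A steel gauge ball lies in the lugged metal cup, which stands in a narrow guarded stand where it can only be taken from straight above. Lift the cup out, stand it on the granite plate and let go, then take it again at a slant so that it can be tipped right over, and, with its lip low over the raised walls of the square well fixture, tip the ball into the sunken seat without the fingers ever touching the ball. Finish with the empty cup left standing upright on the granite plate, and leave everything else where it is.

Things in the scene. Friction and masses are not known exactly. Their poses are not given: they have to be found in the camera images.
- cup: Aluminium cup, mouth up +z, 72 mm high, outer radius 22 at foot, 30 at rim, wall 2.5 mm, 0.14 kg. Flat grip lugs at +y and -y: faces 62 mm apart, 30 mm wide along x, 29 to 63 mm above the foot; close along y. Same when turned by half. Its taper lets the ball roll out at about 84 degrees of tilt towards +x or -x; 95 is sure. Held along its axis, the palm bars the mouth. Origin: centre of underside.
- cup_in (a point): Centre of the cup's inner floor, 4 mm above its underside.
- cup_lip_a (a point): Point on the cup's rim at its +x side: 30 mm from the axis, 72 mm above the underside.
- cup_lip_b (a point): Point on the cup's rim at its -x side: 30 mm from the axis, 72 mm above the underside.
- ball_center (a point): Centre of the polished steel gauge ball, 38 mm in diameter, about 0.23 kg, at the start loose on the floor of the cup.
- stand: Grey plastic stand, fixed, origin under its centre: base 104 (x) by 100 (y) by 12 mm, on which the cup stands, axes parallel within a few degrees. Guard walls across x, inner faces at x = -42 and +42 mm, 90 mm high; open towards +y and -y but for ledges beyond |y| = 38 mm, 18 mm high. A hand pointing straight down and closing along y has room.
- granite: Dark granite comparator plate, fixed, 300 (x) by 260 (y) by 50 mm high; origin under its centre. On its far end (x above +90 mm) a column rises to 270 mm above the table; a dial indicator and a plain jar stand on it at x = -10 to +110 mm, beyond |y| = 30 mm. The near part, x from -150 to -50 mm, is clear.
- granite_top (a point): Centre of the granite plate's upper face, 50 mm above the table.
- well: Square well fixture, fixed: aluminium walls 10 mm thick, 110 mm square outside, 90 mm inside (sides along x and y), tops 70 mm above the table, open above, on a steel base 150 (x) by 124 (y) by 8 mm. Inside, the floor slopes at 20 degrees from 26 mm height at the walls to 10 mm at the centre. Origin under its centre.
- well_rim (a point): Centre of the well's opening, level with the wall tops, 70 mm above the table.
- well_seat (a point): Where the ball's centre lies when it rests in the sunken seat: centre of the well, 30 mm above the table.
- indicator: Bystander: round steel dial indicator lying on the granite, 56 mm across, with a stem. Leave it where it is.
- plain_jar: Bystander: plain aluminium jar without lugs, 56 mm across, 85 mm high, on the granite. Leave it where it is.
- gauge_case: Bystander: wooden case, 110 by 70 by 35 mm. Leave it where it is.
- screwdriver: Bystander: screwdriver lying on the table. Leave it where it is.
- dust_brush: Bystander: dust brush lying on the table. Leave it where it is.
- caliper: Bystander: caliper, 190 mm long, lying on the table. Leave it where it is.
- ring_gauge: Bystander: solid dark steel disc, 70 mm across, 25 mm high. Leave it where it is.

How it is judged:
By the outcome, as a careful person would: the job done as asked, in the order asked, and still so for the second after the job is handed in, with the robot touching nothing.
It also fails if it takes over 62 s, if anything falls off the work surface, if the arm or the gripper's body presses on something with over 40 N, if the wrist force passes 120 N, or if a joint passes its speed limit or range.

ROBOT

A 7-joint arm with a two-finger parallel gripper is mounted at the origin on the work surface. World frame = base frame: x ahead of the robot, y to its left, z up, the work surface at z = 0. Lengths are in m, angles in degrees, forces in N, time in s.
With the tool pointing down it reaches from about 0.425 to 0.875 m from the base axis. Payload 4.7 kg.
Tool frame: the origin (TCP) lies at the very end of the fingers, on their centre line; the grasp point (between the pads) lies 19 mm behind it; y points along the fingers, z is the direction in which the jaws open and shut, and the axes are right-handed (so a half turn about y gives the same grasp; the last joint's range is limited). The gripper opens to 87 mm and grips with 3 to 60 N. Pads are 19 mm wide; open, the fingers measure 117 mm over their backs; the gripper's body (75 mm by 190 mm) begins 51 mm behind the grasp point.
Start: joints at [73.402, 18.392, -4.016, 83.108, 1.295, 78.541, -3.26], TCP at [0.194, -0.62, 0.223] pointing down, gripper open.
Joint ranges: [-163.93, 163.93], [-17.29, 119.83], [-79.2, 71.16], [3.27, 140.29], [-89.18, 269.18], [5.43, 117.66], [-154.24, 154.24]. Speed limits (degrees/s): [147.25, 147.25, 180, 180, 180, 180, 180].

INTERFACE

Orientations are given as [roll, pitch, yaw] about the fixed x, y, z axes, in that order (R = Rz(yaw) Ry(pitch) Rx(roll)).
In Python, from cell import env gives the robot as it stands.
- The arm moves only by the shell command python3 -m pendant 'ROWS' [FORCE]. ROWS is JSON, one flat list of numbers, 7 for each row, row after row: the shift along the world's x, y, z in units of 40 mm (1.0 is 40 mm), then the turn, a rotation vector about the world's x, y, z in units of 10 degrees (1.0 is 10 degrees), then the finger opening in mm, from 0 to 87. In form: [x, y, z, wx, wy, wz, jaw, x, y, z, wx, wy, wz, jaw, ...]. A call has 1 to 10 rows; each row shifts and turns the commanded pose from where the row before left it; what a row does not reach is not made up. A row lasts 1/8 s, in which the tool goes at most 62.5 mm and 10.7 degrees, less where a joint would pass 70% of its speed; a pose out of reach is approached as far as the arm can. A call is refused whole if a number of a shift passes 1 or a number of a turn 1, either way. A call with a gripper value outside its range is refused whole. The fingers move at their own pace and stop on an object; FORCE is the grip in N (left out, the last holds). Time passes only in rows, so rows that do not move let the fingers close. It gives the time, the measured TCP pose, the force and the opening at its end, in the units of the state.
- env.get_obs(): the state, without advancing time (a new reading comes with each control period).
- env.read_camera(name): name is "scene" or "top" or "wrist"; returns a dict with "image" (384x512x3 uint8, red, green, blue), "fx", "fy", "cx", "cy" (pixels), "cam_to_world" (4x4, takes a point from camera to world coordinates). Camera axes: x right, y up, looking along -z (the intrinsics and any distortion apply to the point x, -y, -z); pixel columns grow to the right and rows downward; lengths in m; the calibration is good to about 2 mm. A picture is of the moment at which its call begins. There is no depth.
- env.sign_off(): hands the job in, once; it reports no verdict.
The state is a dict: "time_s": time; "qpos": joint angles; "joint_velocities": joint speeds; "effort": joint torques, N m; "tool_pos": TCP position; "tool_rot": TCP orientation; "force": force on the tool from outside, world axes, zero at the start; "wrist_torque": the same for the moment, N m; "grip_width": finger opening in m.
Only numpy, scipy, OpenCV 4.12 (cv2) and the standard library are available. Lean on these libraries where they do the work, as an engineer would, in place of code of your own. Each camera call takes 0.05 s, during which the arm holds its last target.

## Working session

There is one attempt and no reset: what is moved stays moved. The work goes in short steps, Python scripts to look and compute and a shell command to move; the robot and the scene stay as the last step left them, time stands still between calls to the robot, and variables do not carry over. Pictures are saved under pics/ and viewed, and the job is handed in when it is done.

```bash
ls; mkdir -p pics
python3 - <<'E'
from cell import env
import cv2,numpy as np
print(env.get_obs())
for n in ["scene","top","wrist"]:
    c=env.read_camera(n); cv2.imwrite(f"pics/{n}0.png",c["image"][:,:,::-1])
    print(n,{k:(np.round(v,4).tolist() if k!="image" else 0) for k,v in c.items()})
E
```

```text
pics
{'time_s': 0.0, 'qpos': array([73.40273984, 18.43708851, -4.01624839, 83.17700449,  1.29854801,
       78.542245  , -3.26049784]), 'joint_velocities': array([ 0.02013451, -0.05091703, -0.06809905,  0.0988984 ,  0.02004791,
       -0.00526356,  0.01232299]), 'effort': array([ 2.95776736e-04, -4.91292143e+01, -4.03476460e-01, -3.12529421e+01,
       -6.38942141e-02,  4.39342414e-02,  1.60000941e-04]), 'tool_pos': array([ 0.19419514, -0.61970608,  0.22146558]), 'tool_rot': array([-9.01108879e+01, -9.22862709e-03, -1.62592044e+02]), 'force': array([0.05674418, 0.59854893, 0.23329812]), 'wrist_torque': array([0.00987692, 0.03816687, 0.00978956]), 'grip_width': 0.08709309354421314}
scene {'image': 0, 'fx': 366.5108, 'fy': 366.5108, 'cx': 254.2956, 'cy': 194.6225, 'cam_to_world': [[0.2778, -0.5392, 0.795, 1.6777], [0.9605, 0.1711, -0.2196, -0.284], [-0.0176, 0.8246, 0.5654, 0.8821], [0.0, 0.0, 0.0, 1.0]]}
top {'image': 0, 'fx': 435.6895, 'fy': 435.6895, 'cx': 254.563, 'cy': 190.8445, 'cam_to_world': [[0.021, 0.9847, -0.1729, 0.3248], [-0.9997, 0.0229, 0.0094, 0.0151], [0.0132, 0.1726, 0.9849, 1.503], [0.0, 0.0, 0.0, 1.0]]}
wrist {'image': 0, 'fx': 270.5314, 'fy': 270.5314, 'cx': 255.4868, 'cy': 191.8665, 'cam_to_world': [[0.2989, 0.9231, 0.2418, 0.2601], [-0.9543, 0.2894, 0.0749, -0.6003], [-0.0009, -0.2532, 0.9674, 0.3839], [0.0, 0.0, 0.0, 1.0]]}
```

View pics/scene0.png

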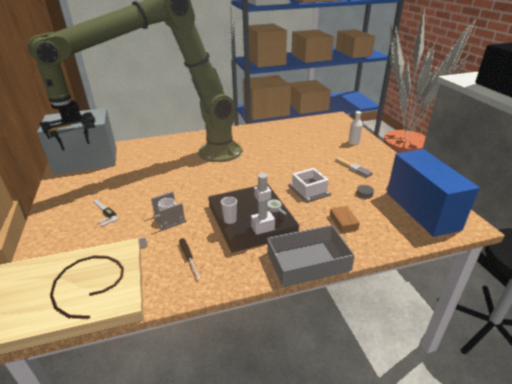

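View pics/top0.png

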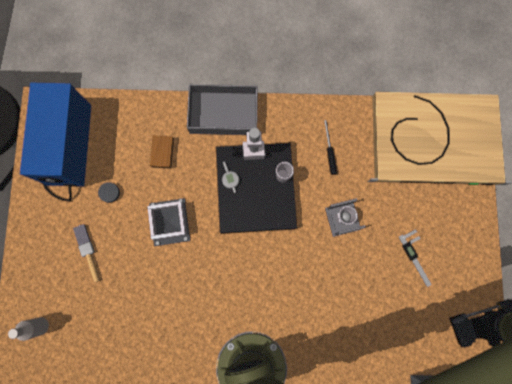

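View pics/wrist0.png

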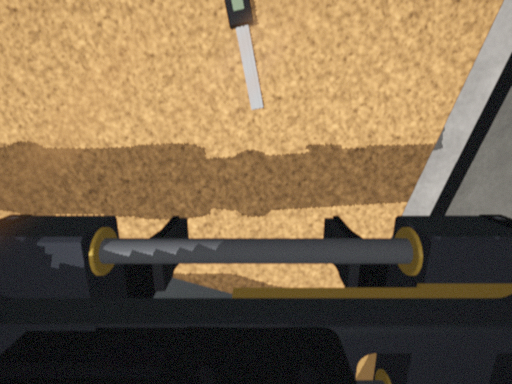

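Top view (x up, y left): stand with cup at about (347,216), granite around (257,187), well at about (168,221), and case, ring gauge, brush, screwdriver and caliper around them. I'll enlarge these.

```bash
cat > h.py <<'E'
from cell import env
import cv2,numpy as np
def cam(n): return env.read_camera(n)
def crop(c,name,u0,v0,w,h,s):
    im=c["image"][v0:v0+h,u0:u0+w,::-1]
    cv2.imwrite(f"pics/{name}.png",cv2.resize(im,None,fx=s,fy=s,interpolation=cv2.INTER_CUBIC))
def ray(c,u,v,z):
    d=np.array([(u-c["cx"])/c["fx"],-(v-c["cy"])/c["fy"],-1.]); M=c["cam_to_world"]
    d=M[:3,:3]@d; o=M[:3,3]; return o+d*(z-o[2])/d[2]
def proj(c,p):
    M=c["cam_to_world"]; q=M[:3,:3].T@(np.array(p)-M[:3,3]); return np.array([c["cx"]+c["fx"]*q[0]/-q[2], c["cy"]-c["fy"]*q[1]/-q[2]])
E
python3 - <<'E'
from h import *
c=cam("top")
crop(c,"t1",316,186,64,60,10)
crop(c,"t2",136,186,64,66,9)
crop(c,"t3",206,120,104,120,5)
E
```

```text
(no output)
```

View pics/t1.png

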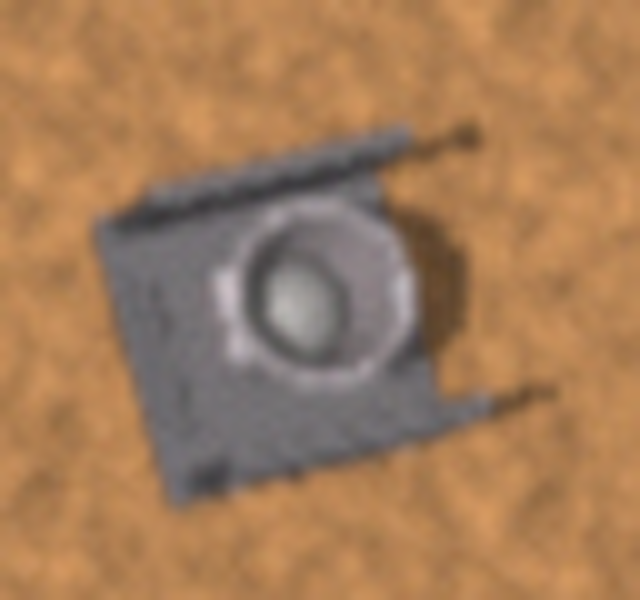

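View pics/t2.png

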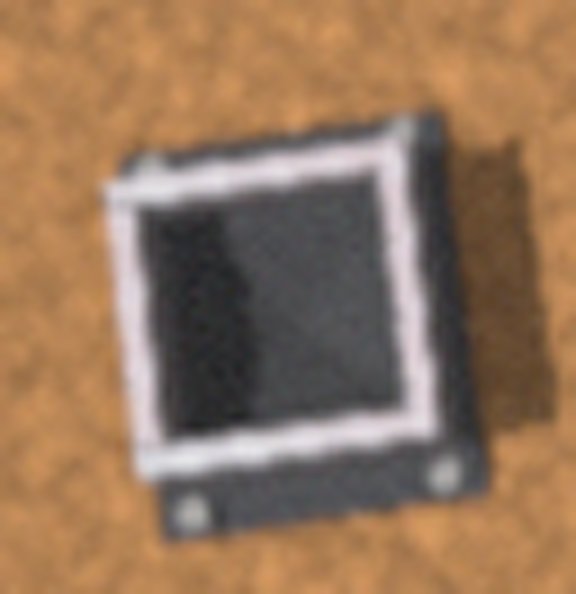

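View pics/t3.png

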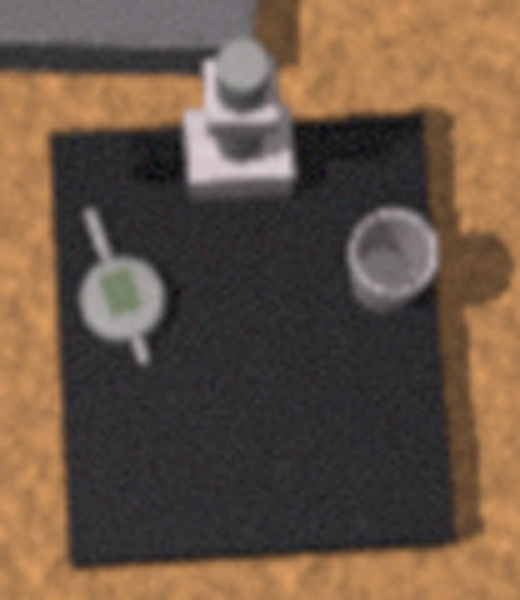

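Run:
```python
from h import *
c=cam("top")
def P(u0,v0,s,k,z): return ray(c,u0+(k[0]+.5)/s-.5,v0+(k[1]+.5)/s-.5,z)[:2]
a=lambda p,q:np.degrees(np.arctan2(q[1]-p[1],q[0]-p[0]))
print("cup rim",P(316,186,10,(327,290),.084))
p=P(316,186,10,(178,505),.012);q=P(316,186,10,(100,220),.012);print("stand left edge",p,q,np.linalg.norm(p-q),"yaw x",a(p,q))
for k in [(150,190),(410,130),(200,485),(490,405)]: print("wall top",P(316,186,10,k,.09))
W=[P(136,186,9,k,.07) for k in [(107,190),(407,132),(437,435),(143,475)]]
print("well",np.round(W,4).tolist(),np.mean(W,0),[np.linalg.norm(W[i]-W[(i+1)%4]).round(4) for i in range(4)],a(W[3],W[0]),a(W[2],W[1]),a(W[1],W[0])-90)
G=[P(206,120,5,k,.05) for k in [(50,135),(425,115),(455,545),(72,562)]]
print("granite",np.round(G,4).tolist(),np.mean(G,0),[np.linalg.norm(G[i]-G[(i+1)%4]).round(4) for i in range(4)],a(G[3],G[0]),a(G[2],G[1]),a(G[1],G[0])-90)
```

```text
cup rim [ 0.50206451 -0.30778415]
stand left edge [ 0.43589897 -0.27186062] [ 0.53364495 -0.24583613] 0.10115113401775004 yaw x 14.908922482612626
wall top [ 0.53303073 -0.24870124]
wall top [ 0.55495039 -0.33468514]
wall top [ 0.43671917 -0.26406849]
wall top [ 0.46481784 -0.35904933]
well [[0.515, 0.3545], [0.5391, 0.2456], [0.4279, 0.2292], [0.4111, 0.3349]] [0.47328338 0.29106582] [np.float64(0.1115), np.float64(0.1124), np.float64(0.1071), np.float64(0.1058)] 10.692271961557005 8.432909195700871 12.462897500114778
granite [[0.7314, 0.1386], [0.7521, -0.1198], [0.4552, -0.1418], [0.4382, 0.1133]] [ 0.59423223 -0.00240701] [np.float64(0.2592), np.float64(0.2977), np.float64(0.2557), np.float64(0.2943)] 4.933408806108365 4.245585785765622 4.57582150067168
```

Cup about (0.502,-0.308), yaw about 15°; granite centre (0.594,-0.002), yaw 4.6°; well (0.473,0.291), yaw about 10.5°. All sizes agree within a few mm. Next I go above the cup and refine with the wrist camera.

```bash
python3 -m pendant '[0.96,0.97,0,0,0,0,87, 0.96,0.97,0,0,0,0,87, 0.96,0.97,0,0,0,0,87, 0.96,0.97,0,0,0,0,87, 0.96,0.97,0,0,0,0,87, 0.96,0.97,0,0,0,0,87, 0.96,0.97,0,0,0,-0.24,87, 0.96,0.97,0,0,0,0,87, 0,0,0,0,0,0,87]' 20
python3 - <<'E'
from h import *
o=env.get_obs();print(o['qpos'],o['tool_pos'],o['tool_rot'])
c=cam("wrist");cv2.imwrite("pics/w1.png",c["image"][:,:,::-1]);print(c['cam_to_world'])
for n,p in dict(rim=(.502,-.308,.084),).items(): print(proj(c,p))
E
```

```text
time_s: 1.38
tool_pos: [0.5054, -0.304, 0.2226]
tool_rot: [-90.1, 0.1, -164.4]
force: [-0.9, -1.0, 0.1]
grip_width: 0.0868
[ 45.73246927  12.14117706 -19.88643621  91.52228754   4.02755074
  77.04054016 -49.07740428] [ 0.505435   -0.30402873  0.22261908] [-9.01116277e+01  1.41838844e-01 -1.64432125e+02]
[[ 0.26809922  0.93257181  0.24172841  0.57152656]
 [-0.96339074  0.25979507  0.06621789 -0.28684626]
 [-0.00104691 -0.25063187  0.9680819   0.38518492]
 [ 0.          0.          0.          1.        ]]
[257.28107711 187.36686646]
```

View pics/w1.png

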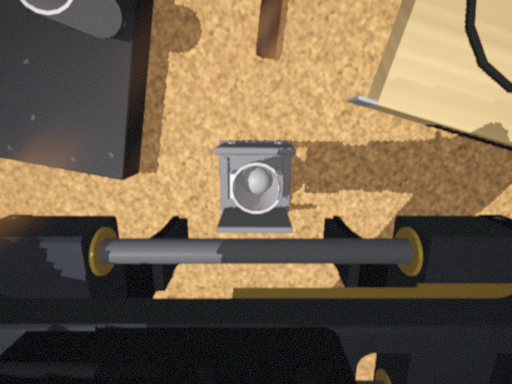

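The cup rim shows at (257,187), matching the projected top-camera position. Enlarging.

Run:
```python
from h import *
c=cam("wrist");crop(c,"w1c",205,130,100,110,7)
```

```text
(no output)
```

View pics/w1c.png

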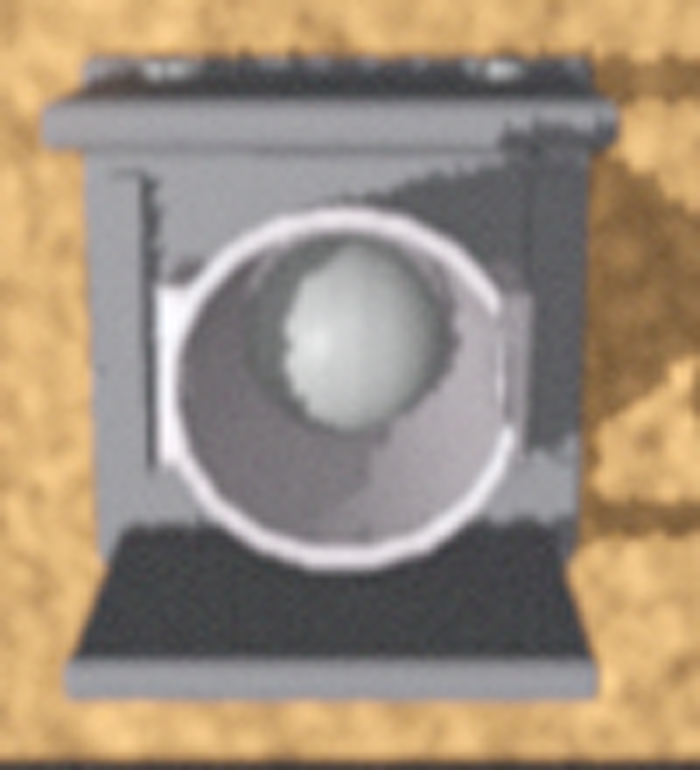

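Run:
```python
from h import *
c=cam("wrist")
P=lambda k,z:ray(c,205+(k[0]+.5)/7-.5,130+(k[1]+.5)/7-.5,z)[:2]
print(P((345,388),.084),P((344,375),.075), np.linalg.norm(P((158,375),.075)-P((530,375),.075)),np.linalg.norm(P((345,207),.084)-P((345,570),.084)))
w=[P(k,.09) for k in [(45,100),(615,100),(598,695),(65,695)]];print(w,np.mean(w,0))
d=w[1]-w[0];print(np.degrees(np.arctan2(d[0],-d[1])));d=w[2]-w[3];print(np.degrees(np.arctan2(d[0],-d[1])))
d=P((530,292),.075)-P((158,288),.075);print(np.degrees(np.arctan2(d[0],-d[1])))
print(env.get_obs()['tool_pos'],env.get_obs()['tool_rot'])
```

```text
[ 0.49954376 -0.30945755] [ 0.49960461 -0.30922363] 0.06237032267167441 0.060844406387007596
[array([ 0.53285386, -0.25283553]), array([ 0.55563286, -0.3374496 ]), array([ 0.46105115, -0.36350369]), array([ 0.43796073, -0.27760804])] [ 0.49687465 -0.30784922]
15.067406068903539
15.046512185143925
14.436807673002756
[ 0.50082026 -0.31086941  0.22238521] [-8.99740928e+01 -6.31425730e-02 -1.65055982e+02]
```

```bash
python3 -m pendant '[-0.03,0.04,-0.9,0,0,0,87, 0,0,-0.9,0,0,0,87, 0,0,-0.9,0,0,0,87, 0,0,-0.9,0,0,0,87, 0,0,-0.5,0,0,0,87, 0,0,-0.4,0,0,0,87, 0,0,0,0,0,0,87, 0,0,0,0,0,0,87]' 30
python3 - <<'E'
from h import *
o=env.get_obs();print(o['qpos'],o['tool_pos'],o['tool_rot'],o['force'])
c=cam("wrist");cv2.imwrite("pics/w2.png",c["image"][:,:,::-1])
E
```

```text
time_s: 2.52
tool_pos: [0.5012, -0.3088, 0.0438]
tool_rot: [-89.9, 0.1, -165.0]
force: [0.4, 0.4, -0.2]
grip_width: 0.0871
[ 44.90831856  20.74159553 -18.76243707 102.69778985   7.76604286
  57.69889293 -51.87213888] [ 0.50123851 -0.30880728  0.04376185] [-8.99096138e+01  7.31738717e-02 -1.65001439e+02] [ 0.41292034  0.41438104 -0.23255991]
```

View pics/w2.png

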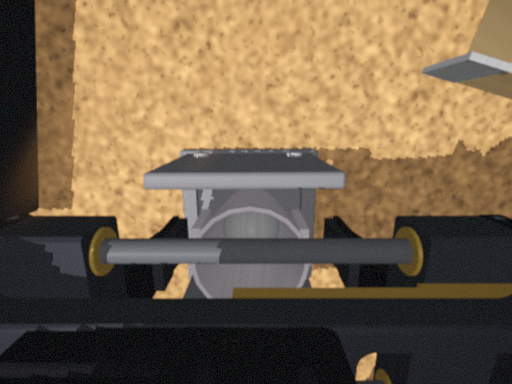

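The cup sits between the fingers (cup 192–313, fingers 182–328). Closing, then a small lift.

```bash
python3 -m pendant '[0,0,0,0,0,0,55, 0,0,0,0,0,0,50, 0,0,0,0,0,0,50, 0,0,0,0,0,0,50, 0,0,0,0,0,0,50]' 30
```

```text
time_s: 3.2
tool_pos: [0.5002, -0.3072, 0.0428]
tool_rot: [-90.1, -0.0, -165.0]
force: [-3.2, 4.1, 5.6]
grip_width: 0.0621
```

```bash
python3 -m pendant '[0,0,0.3,0,0,0,50, 0,0,0.8,0,0,0,50, 0,0,0.9,0,0,0,50, 0,0,0.9,0,0,0,50, 0,0,0.7,0,0,0,50, 0,0,0.4,0,0,0,50, 0,0,0,0,0,0,50]' 30
python3 - <<'E'
from h import *
c=cam("wrist");cv2.imwrite("pics/w3.png",c["image"][:,:,::-1])
c=cam("top");P=lambda k,z:ray(c,206+(k[0]+.5)/5-.5,120+(k[1]+.5)/5-.5,z)[:2]
print("jar",P((393,250),.135),"ind",P((122,298),.065),P((142,360),.06))
E
```

```text
time_s: 4.08
tool_pos: [0.5009, -0.3089, 0.2034]
tool_rot: [-89.9, 0.1, -165.0]
force: [0.5, 0.2, -3.3]
grip_width: 0.0616
jar [ 0.6366056  -0.09185343] ind [0.61511274 0.08484264] [0.57396642 0.07035561]
```

View pics/w3.png

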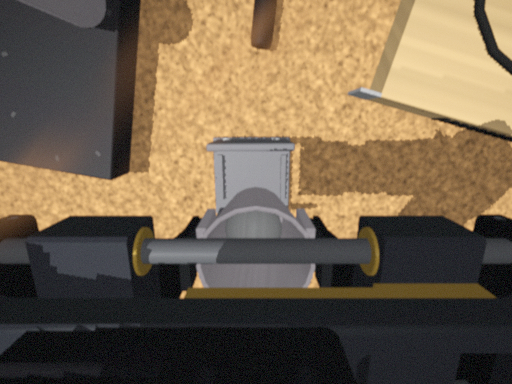

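```bash
python3 -m pendant '[-0.05,0.4,0,0,0,0.4,50, -0.05,0.8,0,0,0,0.8,50, -0.05,0.9,0,0,0,0.9,50, -0.05,0.9,0,0,0,0.9,50, -0.05,0.9,0,0,0,0.9,50, -0.05,0.9,0,0,0,0.9,50, -0.06,0.9,0,0,0,0.9,50, -0.06,0.8,0,0,0,0.8,50, -0.06,0.6,0,0,0,0.6,50, -0.04,0.4,0,0,0,0.4,50]' 30;python3 -m pendant '[0,0,0,0,0,0,50, 0,0,0,0,0,0,50]'
python3 - <<'E'
from h import *
o=env.get_obs();print(o['qpos'],o['tool_pos'],o['tool_rot'],o['force'])
c=cam("wrist");cv2.imwrite("pics/w4.png",c["image"][:,:,::-1])
c=cam("scene");crop(c,"s4",180,130,180,140,4)
E
```

```text
time_s: 5.42
tool_pos: [0.4785, -0.0068, 0.2011]
tool_rot: [-90.1, 0.0, -89.7]
force: [0.6, -0.3, -3.2]
grip_width: 0.062
time_s: 5.68
tool_pos: [0.4793, -0.0094, 0.2019]
tool_rot: [-90.1, -0.0, -90.1]
force: [0.8, 0.2, -3.8]
grip_width: 0.0621
[ 34.95658213  -0.47521782 -36.47648042 107.00652276  -0.27075845
  73.43780726  -1.55493422] [ 0.47927321 -0.00935831  0.20185277] [-9.00613484e+01 -2.47441232e-02 -9.01134400e+01] [ 0.8242034   0.24924333 -3.78292952]
```

View pics/w4.png

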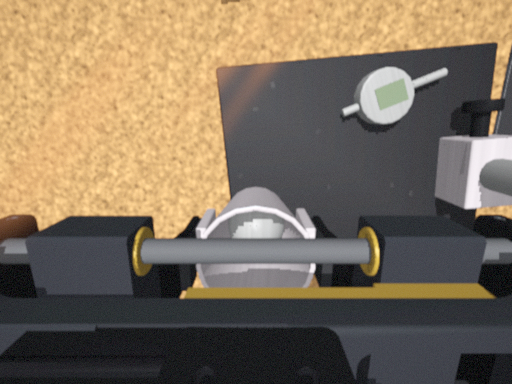

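View pics/s4.png

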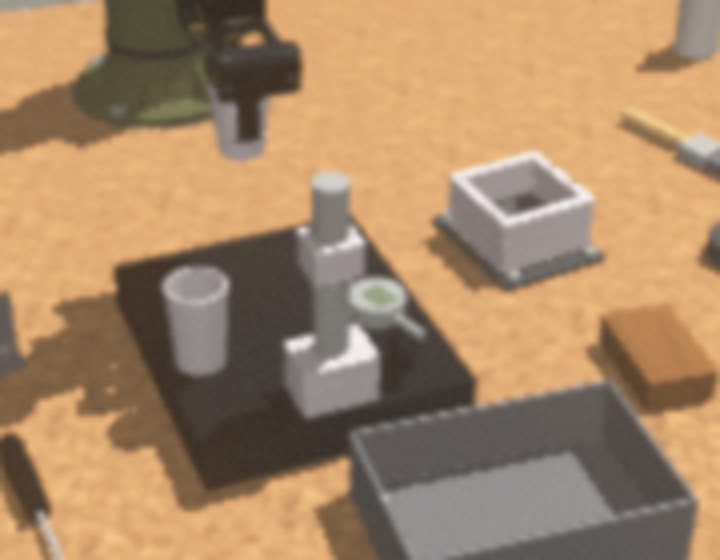

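Cup held over the near granite. Jar and column stand well clear. Lowering.

```bash
python3 -m pendant '[0.02,0,-0.5,0,0,0,50, 0,0,-0.8,0,0,0,50, 0,0,-0.8,0,0,0,50, 0,0,-0.5,0,0,0,50, 0,0,-0.25,0,0,0,50, 0,0,0,0,0,0,50, 0,0,0,0,0,0,50]'; python3 -m pendant '[0,0,-0.06,0,0,0,50, 0,0,0,0,0,0,50]';python3 -m pendant '[0,0,-0.05,0,0,0,50, 0,0,0,0,0,0,50]'
```

```text
time_s: 6.65
tool_pos: [0.4813, -0.0085, 0.0895]
tool_rot: [-89.9, -0.0, -90.0]
force: [1.0, 0.1, -3.4]
grip_width: 0.0617
time_s: 6.9
tool_pos: [0.4806, -0.0083, 0.0865]
tool_rot: [-90.0, -0.0, -90.0]
force: [0.8, -0.1, -3.3]
grip_width: 0.0618
time_s: 7.15
tool_pos: [0.4803, -0.0083, 0.0841]
tool_rot: [-90.0, -0.0, -90.0]
force: [0.8, 0.2, -3.8]
grip_width: 0.0617
```

```bash
python3 -m pendant '[0,0,-0.05,0,0,0,50, 0,0,0,0,0,0,50]'; python3 -m pendant '[0,0,-0.03,0,0,0,50, 0,0,0,0,0,0,50]'
```

```text
time_s: 7.4
tool_pos: [0.4803, -0.0082, 0.082]
tool_rot: [-90.0, 0.0, -90.0]
force: [-1.4, 0.8, -2.8]
grip_width: 0.0616
time_s: 7.65
tool_pos: [0.4803, -0.0082, 0.0809]
tool_rot: [-90.0, 0.0, -90.0]
force: [-0.6, 0.2, -3.2]
grip_width: 0.0616
```

```bash
python3 -m pendant '[0,0,-0.03,0,0,0,50, 0,0,0,0,0,0,50]'; python3 -m pendant '[0,0,-0.03,0,0,0,50, 0,0,0,0,0,0,50]'
```

```text
time_s: 7.9
tool_pos: [0.4805, -0.0083, 0.0807]
tool_rot: [-90.0, -0.0, -90.0]
force: [-3.3, -0.2, 6.1]
grip_width: 0.0617
time_s: 8.15
tool_pos: [0.4805, -0.0083, 0.0807]
tool_rot: [-90.0, -0.1, -90.0]
force: [-7.6, 0.8, 15.1]
grip_width: 0.0621
```

Contact at TCP z = 0.0807. Relax slightly, open, and go straight up.

```bash
python3 -m pendant '[0,0,0.04,0,0,0,50, 0,0,0,0,0,0,70, 0,0,0,0,0,0,87, 0,0,0,0,0,0,87, 0,0,0.5,0,0,0,87, 0,0,0.9,0,0,0,87, 0,0,0.9,0,0,0,87, 0,0,0.7,0,0,0,87, 0,0,0,0,0,0,87, 0,0,0,0,0,0,87]'
python3 - <<'E'
from h import *
o=env.get_obs();print(o['qpos'],o['tool_pos'],o['tool_rot'],o['force'])
c=cam("wrist");cv2.imwrite("pics/w5.png",c["image"][:,:,::-1]);
print(proj(c,(.4805,-.0083,.122)))
E
```

```text
time_s: 9.4
tool_pos: [0.48, -0.0083, 0.1994]
tool_rot: [-90.1, -0.0, -90.0]
force: [-0.1, -0.1, -0.6]
grip_width: 0.0871
[ 35.17093398  -0.25857326 -36.87033947 107.1175168   -0.16296525
  73.14634186  -1.64799766] [ 0.47995301 -0.00833488  0.19938453] [-9.00569356e+01 -8.64392469e-04 -8.99962747e+01] [-0.05580528 -0.09488593 -0.6225557 ]
[256.06033131 197.16279513]
```

View pics/w5.png

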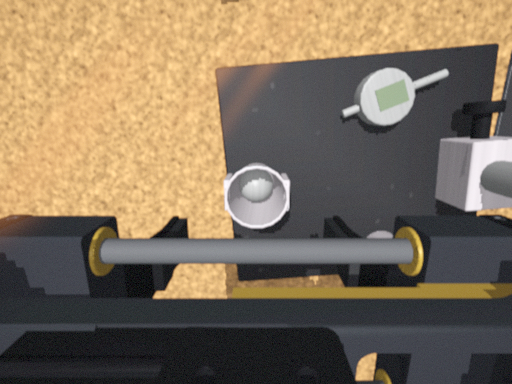

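Cup stands at the expected spot with the ball inside (rim at (257,195)). Now I slant the hand 60° about +x, coming from −y.

```bash
python3 -m pendant '[0,-0.25,0,0.5,0,0,87, 0,-0.25,0,0.9,0,0,87, 0,-0.25,0,0.9,0,0,87, 0,-0.25,0,0.9,0,0,87, 0,-0.25,0,0.9,0,0,87, 0,-0.25,0,0.9,0,0,87, 0,-0.25,0,0.6,0,0,87, 0,0,0,0.4,0,0,87, 0,0,0,0,0,0,87, 0,0,0,0,0,0,87]'
python3 - <<'E'
from h import *
o=env.get_obs();print(o['qpos'],o['tool_pos'],o['tool_rot'],o['force'])
c=cam("wrist");cv2.imwrite("pics/w6.png",c["image"][:,:,::-1]);
print(proj(c,(.4805,-.0083,.122)))
E
```

```text
time_s: 10.7
tool_pos: [0.4804, -0.0775, 0.2001]
tool_rot: [-90.0, 60.0, -90.0]
force: [-0.2, -0.0, -0.1]
grip_width: 0.0872
[ 55.7019502   27.12617311 -23.10100676  98.33739344 -37.59576725
  94.08183707  42.14903436] [ 0.48038051 -0.07753815  0.20011861] [-90.00949965  59.97949828 -89.95045771] [-0.22917582 -0.04310351 -0.05703043]
[255.52155863 222.65517196]
```

View pics/w6.png

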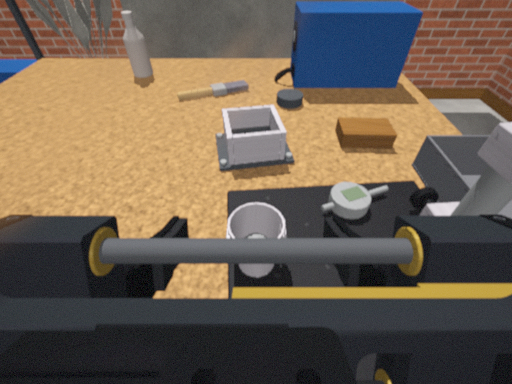

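```bash
python3 -m pendant '[0,0,-0.6,0,0,0,87, 0,0,-0.6,0,0,0,87, 0,0,-0.4,0,0,0,87, 0,0.3,-0.17,0,0,0,87, 0,0.5,-0.29,0,0,0,87, 0,0.5,-0.29,0,0,0,87, 0,0.5,-0.29,0,0,0,87, 0,0.36,-0.21,0,0,0,87, 0,0,0,0,0,0,87, 0,0,0,0,0,0,87]'
python3 - <<'E'
from h import *
o=env.get_obs();print(o['qpos'],o['tool_pos'],o['tool_rot'],o['force'])
c=cam("wrist");cv2.imwrite("pics/w7.png",c["image"][:,:,::-1]);
c=cam("scene");crop(c,"s7",150,100,200,150,4)
E
```

```text
time_s: 12.0
tool_pos: [0.4809, 0.0074, 0.0864]
tool_rot: [-89.9, 60.0, -90.0]
force: [-0.2, 0.0, 0.5]
grip_width: 0.0875
[ 51.27553171  32.42966959 -24.87196836 107.91318646 -39.14263497
  78.55113088  47.32148205] [0.48089618 0.00740896 0.0864241 ] [-89.90228457  59.95868856 -89.96113973] [-0.23954418  0.04103551  0.49799541]
```

View pics/w7.png

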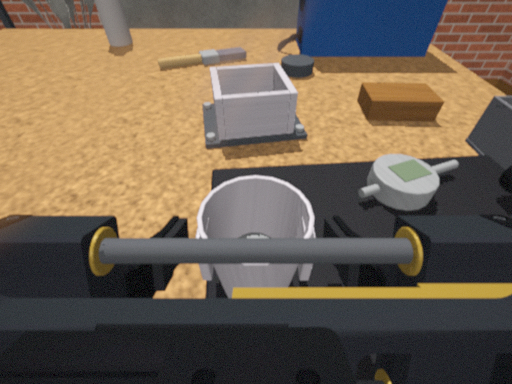

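View pics/s7.png

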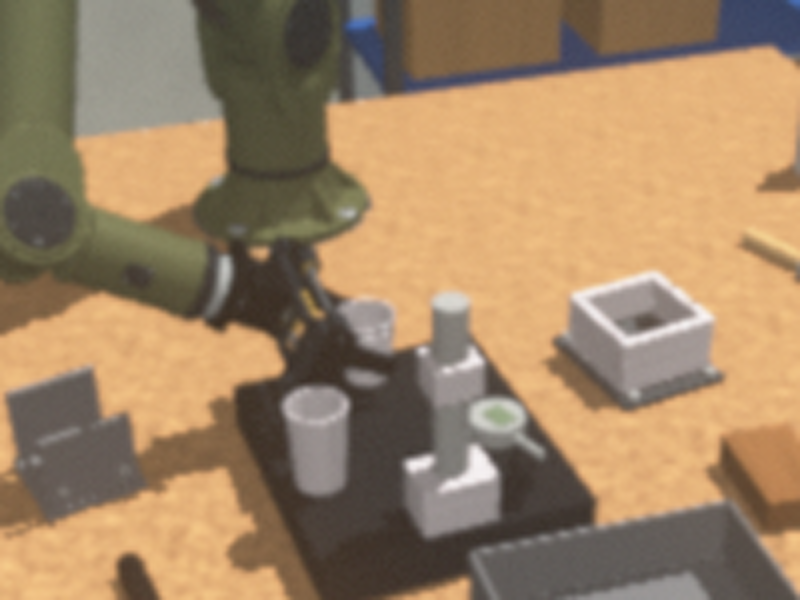

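Cup is centred between the fingers (cup 200–312, fingers 185–330), with the arm clear of everything. Closing.

```bash
python3 -m pendant '[0,0,0,0,0,0,55, 0,0,0,0,0,0,50, 0,0,0,0,0,0,50, 0,0,0,0,0,0,50, 0,0,0,0,0,0,50]' 45; python3 -m pendant '[0,0,0.2,0,0,0,50, 0,0,0.5,0,0,0,50, 0,0,0.6,0,0,0,50, 0,0,0.6,0,0,0,50, 0,0,0.6,0,0,0,50, 0,0,0.5,0,0,0,50, 0,0,0,0,0,0,50, 0,0,0,0,0,0,50]'
python3 - <<'E'
from h import *
o=env.get_obs();print(o['qpos'],o['tool_pos'],o['tool_rot'],o['force'])
c=cam("wrist");cv2.imwrite("pics/w8.png",c["image"][:,:,::-1]);
crop(c,"w8c",190,50,120,100,6)
c=cam("scene");crop(c,"s8",180,120,160,120,5)
E
```

```text
time_s: 12.72
tool_pos: [0.4806, 0.0081, 0.0863]
tool_rot: [-90.0, 60.0, -90.0]
force: [-0.3, 0.1, 0.2]
grip_width: 0.0617
time_s: 13.72
tool_pos: [0.48, 0.0081, 0.2055]
tool_rot: [-90.1, 60.0, -90.1]
force: [0.6, 0.1, -3.3]
grip_width: 0.0618
[ 52.99342411  21.81757118 -26.62214614 105.53143062 -42.08708647
  88.55981337  39.92519094] [0.48002236 0.00808916 0.20552085] [-90.09188667  59.97992622 -90.07976837] [ 0.64954493  0.14974797 -3.3236137 ]
```

View pics/w8.png

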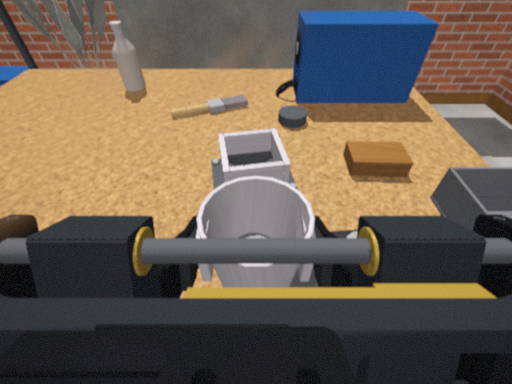

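View pics/w8c.png

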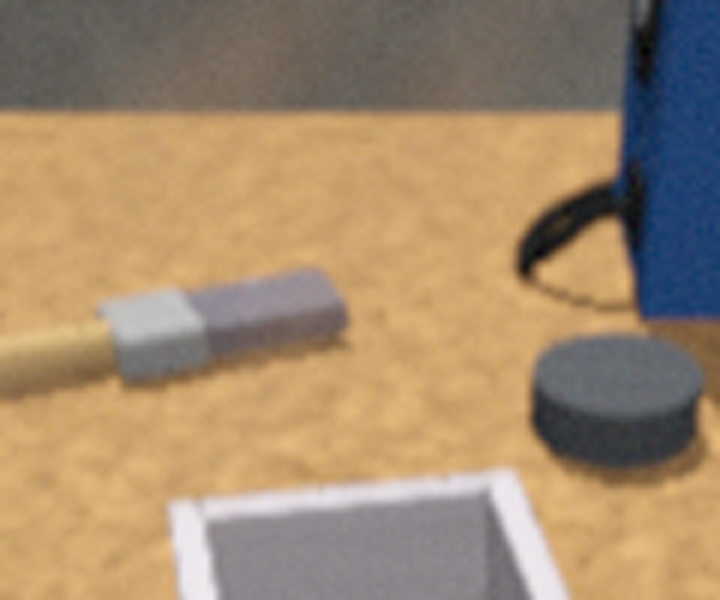

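View pics/s8.png

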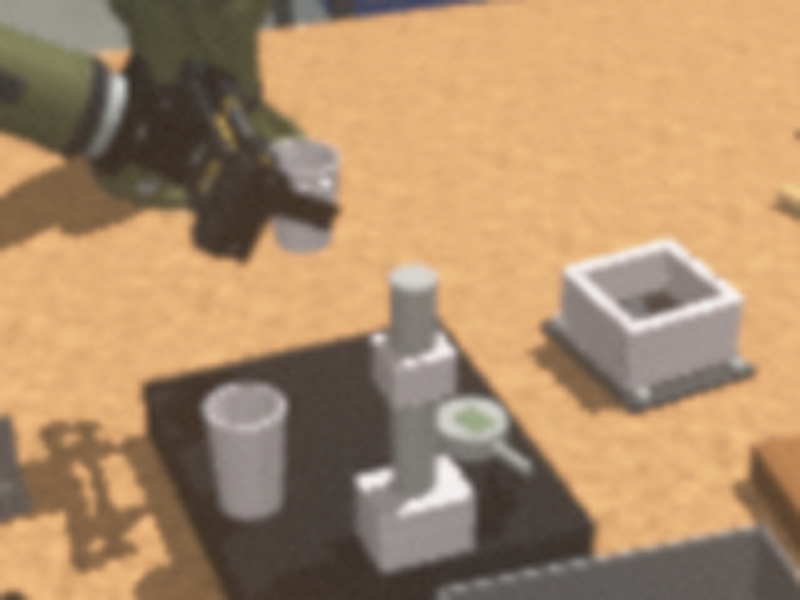

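Run:
```python
from h import *
c=cam("scene")
W=[ray(c,180+(k[0]+.5)/5-.5,120+(k[1]+.5)/5-.5,.07)[:2] for k in [(565,265),(668,239),(744,298),(632,331)]]
print(np.round(W,4).tolist(),np.mean(W,0))
c=cam("top");cv2.imwrite("pics/t8.png",cv2.resize(c["image"][170:270,130:230,::-1],None,fx=6,fy=6,interpolation=cv2.INTER_CUBIC))
```

```text
[[0.4254, 0.2341], [0.4117, 0.3354], [0.5202, 0.3559], [0.5385, 0.2483]] [0.47395301 0.29340217]
```

View pics/t8.png

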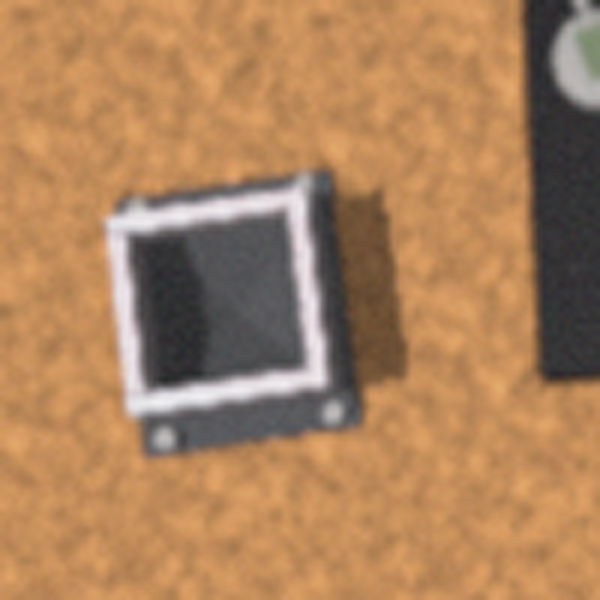

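Well centre from two cameras: (0.4735,0.292), agreeing within 3 mm, yaw about 10°. Now working out the waypoints.

```bash
cat > plan.py <<'E'
import numpy as np
from scipy.spatial.transform import Rotation as R
def tcp(G,yaw,tau):
    m=np.array([-np.sin(np.radians(yaw)),np.cos(np.radians(yaw)),0]); f=np.radians(60-tau)
    return np.array(G)+.019*(np.sin(f)*m-np.cos(f)*np.array([0,0,1]))
E
python3 - <<'E'
from plan import *
seq=[((.480,-.0084,.215),0,0),((.481,.2487,.175),10,0)]+[((.481,.2487,.175),10,t) for t in (10,20,30,40,50,60,70)]+[((.481,.2487,.113),10,70)]+[((.481,.2487,.113),10,t) for t in (75,80,85,90,95,100,105)]
p=tcp(*seq[0]);print(p)
for s in seq[1:]:
    q=tcp(*s);print(s[2],np.round(q,4),np.round((q-p)/.04,3));p=q
E
```

```text
[0.48       0.00805448 0.2055    ]
0 [0.4781 0.2649 0.1655] [-0.046  6.421 -1.   ]
10 [0.4785 0.263  0.1628] [ 0.008 -0.047 -0.068]
20 [0.4789 0.2607 0.1604] [ 0.01  -0.058 -0.059]
30 [0.4794 0.2581 0.1585] [ 0.012 -0.067 -0.047]
40 [0.4799 0.2551 0.1571] [ 0.013 -0.074 -0.035]
50 [0.4804 0.2519 0.1563] [ 0.014 -0.079 -0.021]
60 [0.481  0.2487 0.156 ] [ 0.014 -0.081 -0.007]
70 [0.4816 0.2455 0.1563] [ 0.014 -0.081  0.007]
70 [0.4816 0.2455 0.0943] [ 0.    0.   -1.55]
75 [0.4819 0.2439 0.0946] [ 0.007 -0.04   0.009]
80 [0.4821 0.2423 0.0951] [ 0.007 -0.039  0.012]
85 [0.4824 0.2408 0.0958] [ 0.007 -0.038  0.016]
90 [0.4826 0.2393 0.0965] [ 0.006 -0.036  0.019]
95 [0.4829 0.238  0.0974] [ 0.006 -0.034  0.022]
100 [0.4831 0.2367 0.0984] [ 0.006 -0.032  0.025]
105 [0.4833 0.2355 0.0996] [ 0.005 -0.03   0.028]
```

```bash
python3 -m pendant '[0,0.35,0,0,0,0.1,50, 0,0.65,0,0,0,0.1,50, 0,0.85,0,0,0,0.1,50, 0,0.9,-0.1,0,0,0.1,50, 0,0.9,-0.2,0,0,0.1,50, -0.01,0.9,-0.2,0,0,0.1,50, -0.01,0.8,-0.2,0,0,0.1,50, -0.02,0.65,-0.2,0,0,0.2,50, -0.01,0.42,-0.1,0,0,0.1,50, 0,0,0,0,0,0,50]'; python3 -m pendant '[0,0,0,0,0,0,50]';python3 - <<'E'
from h import *
o=env.get_obs();print(o['qpos'],o['tool_pos'],o['tool_rot'],o['force'])
c=cam("wrist");cv2.imwrite("pics/w9.png",c["image"][:,:,::-1]);
E
```

```text
time_s: 15.18
tool_pos: [0.4768, 0.2673, 0.1665]
tool_rot: [-90.0, 60.1, -79.8]
force: [0.7, -0.8, -2.9]
grip_width: 0.0617
time_s: 15.3
tool_pos: [0.4787, 0.2643, 0.1661]
tool_rot: [-90.0, 60.0, -80.0]
force: [0.5, -0.2, -3.4]
grip_width: 0.0619
[ 35.33634023  23.75350606 -37.71286825 111.47572881 -48.35428699
  70.15900988  34.55515397] [0.47872243 0.26426134 0.16612032] [-89.97716069  59.95594529 -80.04665979] [ 0.52169313 -0.17163219 -3.39120631]
```

View pics/w9.png

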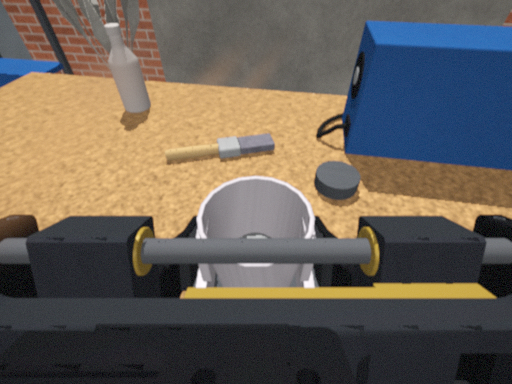

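Cup upright, poised just before the well. Tip to 70° first (the ball stays in below 84°).

```bash
python3 -m pendant '[0.01,-0.03,-0.04,-0.5,-0.088,0,50, 0.01,-0.05,-0.05,-0.9,-0.159,0,50, 0.01,-0.06,-0.05,-0.95,-0.167,0,50, 0.01,-0.07,-0.04,-0.95,-0.167,0,50, 0.01,-0.07,-0.03,-0.95,-0.167,0,50, 0.01,-0.07,-0.02,-0.95,-0.167,0,50, 0.01,-0.07,0,-0.9,-0.159,0,50, 0.01,-0.07,0,-0.8,-0.142,0,50, 0,0,0,0,0,0,50, 0,0,0,0,0,0,50]'
python3 - <<'E'
from h import *
from scipy.spatial.transform import Rotation as R
o=env.get_obs();print(o['qpos'],o['tool_pos'],o['tool_rot'],o['force'])
M=R.from_euler('xyz',o['tool_rot'],degrees=True).as_matrix();print("point",M[:,1],"jaw",M[:,2],"G",o['tool_pos']-.019*M[:,1])
c=cam("wrist");cv2.imwrite("pics/w10.png",c["image"][:,:,::-1]);
c=cam("scene");crop(c,"s10",220,100,150,120,5)
E
```

```text
time_s: 16.6
tool_pos: [0.4817, 0.2439, 0.1566]
tool_rot: [-90.1, -10.0, -80.1]
force: [0.9, -1.2, -4.1]
grip_width: 0.0615
[ -1.6121013   14.04937294 -38.94646818 100.01903277  17.96547029
  74.97416816 -35.85893236] [0.48165026 0.24387799 0.1566299 ] [-90.10101595  -9.974792   -80.13881431] [ 0.90344967 -1.18006814 -4.13036988]
point [ 0.02792802 -0.17095741 -0.98488253] jaw [ 0.98527634  0.17096057 -0.00173641] G [0.48111962 0.24712618 0.17534266]
```

View pics/w10.png

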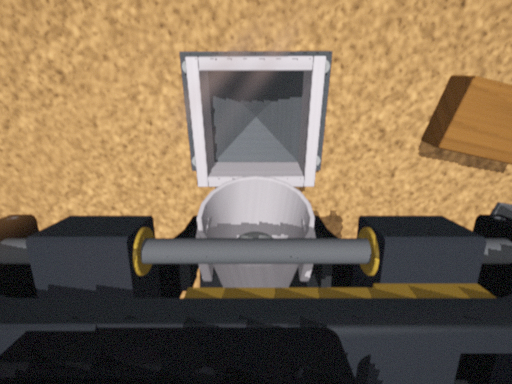

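View pics/s10.png

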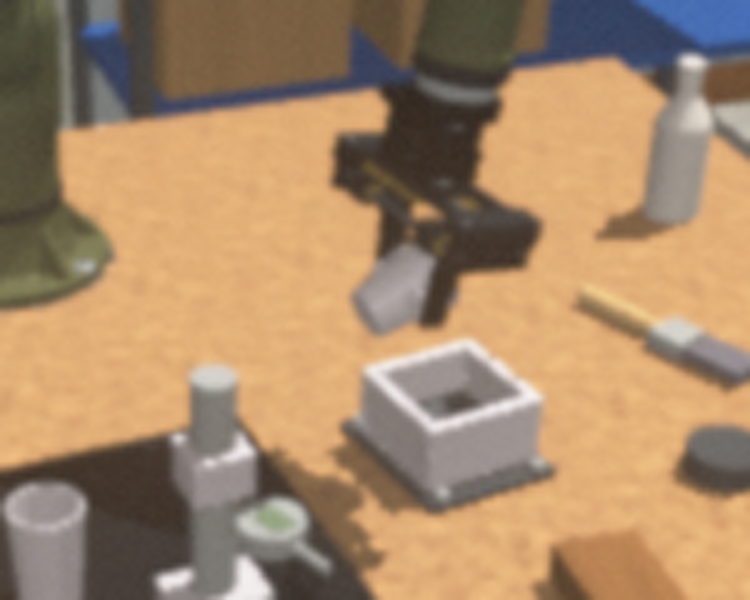

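The well is centred in front of the cup's mouth (wall tops at columns 187–331, cup 198–313). One check of the well from this view, then lower.

```bash
python3 - <<'E'
from h import *
c=cam("wrist")
W=[ray(c,*k,.07)[:2] for k in [(185,55),(331,54),(315,187),(198,187)]]
print(np.round(W,4).tolist(),np.mean(W,0),[np.linalg.norm(W[i]-W[i-1]).round(4) for i in range(4)])
E
python3 -m pendant '[0,0.03,-0.4,0,0,0,50, 0,0.02,-0.5,0,0,0,50, 0,0,-0.4,0,0,0,50, 0,0,-0.25,0,0,0,50, 0,0,0,0,0,0,50, 0,0,0,0,0,0,50]'
python3 - <<'E'
from h import *
from scipy.spatial.transform import Rotation as R
o=env.get_obs()
M=R.from_euler('xyz',o['tool_rot'],degrees=True).as_matrix();print("G",o['tool_pos']-.019*M[:,1])
c=cam("wrist");cv2.imwrite("pics/w11.png",c["image"][:,:,::-1]);
E
```

```text
[[0.4108, 0.336], [0.5221, 0.3557], [0.539, 0.2447], [0.4298, 0.2259]] [0.47541208 0.29057228] [np.float64(0.1117), np.float64(0.1131), np.float64(0.1124), np.float64(0.1109)]
time_s: 17.5
tool_pos: [0.4819, 0.2478, 0.0954]
tool_rot: [-90.0, -10.0, -80.0]
force: [-0.0, -0.3, -2.9]
grip_width: 0.0617
G [0.48135396 0.25101234 0.11412926]
```

View pics/w11.png

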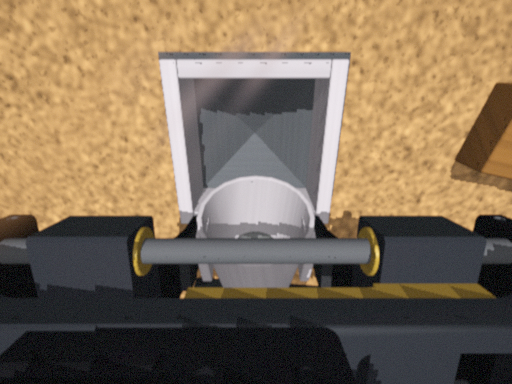

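Lip is just over the −y wall's inner side, and the cup is centred. Now the slow tip to 105°.

```bash
python3 -m pendant '[0.01,-0.06,0.01,-0.492,-0.087,0,50, 0.01,-0.05,0.01,-0.492,-0.087,0,50, 0.01,-0.05,0.015,-0.492,-0.087,0,50, 0.01,-0.05,0.02,-0.492,-0.087,0,50, 0.01,-0.04,0.02,-0.492,-0.087,0,50, 0.01,-0.03,0.02,-0.492,-0.087,0,50, 0,0,0,0,0,0,50]'
python3 - <<'E'
from h import *
from scipy.spatial.transform import Rotation as R
o=env.get_obs()
M=R.from_euler('xyz',o['tool_rot'],degrees=True).as_matrix();print(o['tool_rot'],o['force'],"G",o['tool_pos']-.019*M[:,1])
c=cam("wrist");cv2.imwrite("pics/w12.png",c["image"][:,:,::-1]);
c=cam("scene");crop(c,"s12",220,100,150,120,5)
E
```

```text
time_s: 18.42
tool_pos: [0.4834, 0.2381, 0.098]
tool_rot: [-90.1, -39.9, -79.8]
force: [0.2, -0.1, -1.4]
grip_width: 0.0613
[-90.07186263 -39.93981317 -79.79880501] [ 0.23512688 -0.08171463 -1.41659134] G [0.48127893 0.25009481 0.11259004]
```

View pics/w12.png

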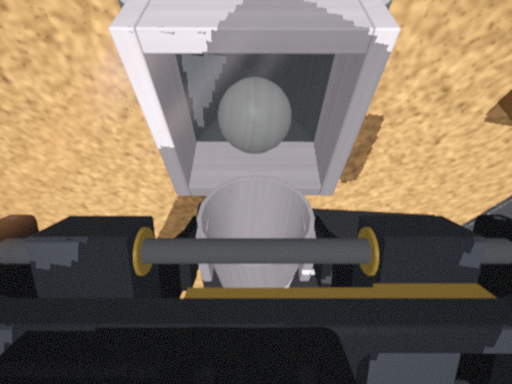

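View pics/s12.png

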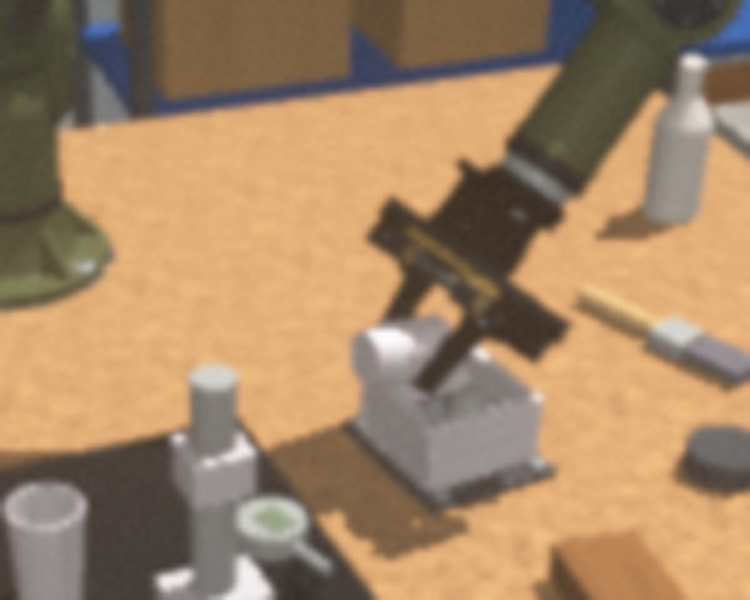

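Ball lies in the well at (255,115), and the wrist force fell to the empty cup's weight. Now raise, untip and go back.

```bash
python3 -m pendant '[0,0,0.6,0,0,0,50, 0,0,0.9,0,0,0,50, 0,0,0.8,0,0,0,50, 0,0,0,0.6,0.106,0,50, 0,-0.2,0,0.95,0.167,0,50, 0,-0.5,0,0.95,0.167,0,50, 0,-0.6,0,0.95,0.167,0,50, 0,-0.6,0,0.95,0.167,0,50, 0,-0.6,0,0.95,0.167,0,50, 0,-0.6,0,0.95,0.167,0,50]'
python3 -m pendant '[0,-0.6,0,0.95,0.167,0,50, 0,-0.6,0,0.95,0.167,-0.2,50, 0,-0.5,0,0.95,0.167,-0.3,50, 0,-0.4,0,0.65,0.115,-0.3,50, 0,-0.3,0,0,0,-0.2,50, 0,0,0,0,0,0,50, 0,0,0,0,0,0,50]'
python3 - <<'E'
from h import *
o=env.get_obs();print(o['qpos'],o['tool_pos'],o['tool_rot'],o['force'])
c=cam("wrist");cv2.imwrite("pics/w13.png",c["image"][:,:,::-1])
c=cam("scene");crop(c,"s13",180,90,180,150,5)
c=cam("top");crop(c,"t13",136,186,64,66,9)
E
```

```text
time_s: 19.77
tool_pos: [0.485, 0.1101, 0.1946]
tool_rot: [-89.5, 24.0, -79.8]
force: [0.2, -0.7, -2.0]
grip_width: 0.0617
time_s: 20.65
tool_pos: [0.4844, 0.0176, 0.1926]
tool_rot: [-92.4, 59.2, -91.7]
force: [-0.4, 1.4, -2.1]
grip_width: 0.0615
[ 41.66918325  21.24322371 -15.10993108 105.8496284  -44.6533678
  89.26887879  41.41316109] [0.48442111 0.01759598 0.1926095 ] [-92.41467356  59.24013856 -91.70958995] [-0.39999664  1.37811779 -2.05629374]
```

View pics/s13.png

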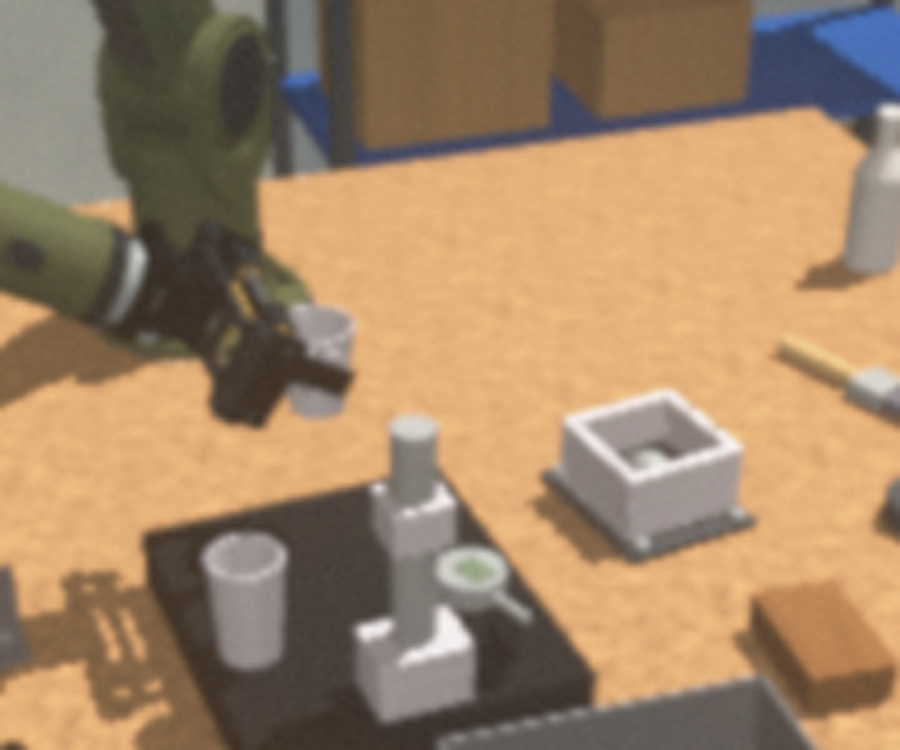

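View pics/t13.png

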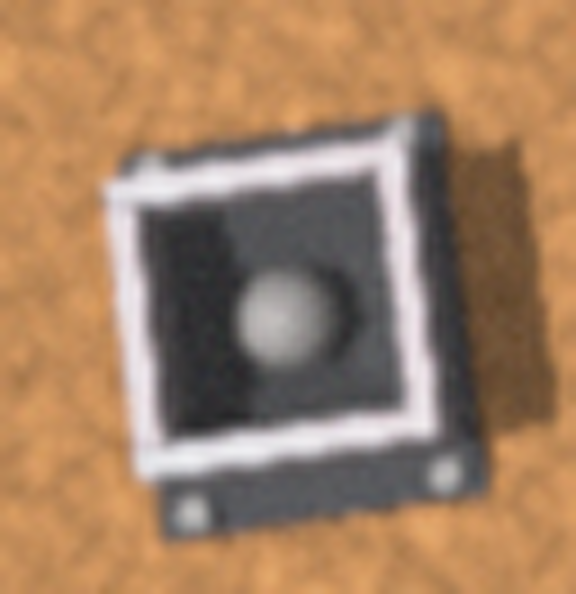

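View pics/w13.png

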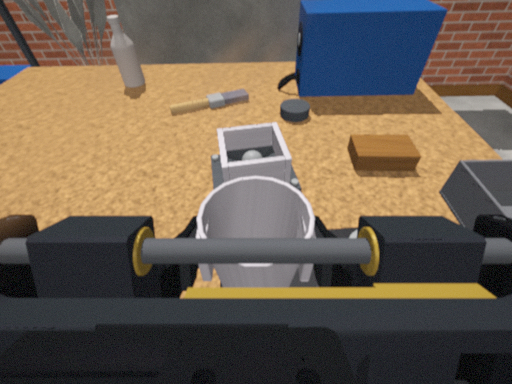

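Ball sits centrally in the well and the cup is empty. The orientation is a couple of degrees off, so I compute the correction.

Run:
```python
from h import *
from scipy.spatial.transform import Rotation as R
o=env.get_obs();print(o['tool_pos'],o['tool_rot'])
T=R.from_euler('xyz',[-90,60,-90],degrees=True);C=R.from_euler('xyz',o['tool_rot'],degrees=True)
print("turn units",(T*C.inv()).as_rotvec(degrees=True)/10, "shift",(np.array([.482,.0081,.15])-o['tool_pos'])/.04)
c=cam("top");b=ray(c,136+285.5/9-.5,186+318.5/9-.5,.03);print("ball",b)
```

```text
[0.48417353 0.01758992 0.19178356] [-92.61592056  59.29626371 -91.90040224]
turn units [ 0.06815534 -0.1333259  -0.03570986] shift [-0.05433821 -0.23724791 -1.04458908]
ball [0.47338328 0.29427586 0.03      ]
```

```bash
python3 -m pendant '[-0.03,-0.12,-0.4,0.07,-0.13,-0.04,50, -0.03,-0.12,-0.4,0,0,0,50, 0,0,-0.24,0,0,0,50, 0,0,0,0,0,0,50, 0,0,0,0,0,0,50]'
python3 - <<'E'
from h import *
from scipy.spatial.transform import Rotation as R
o=env.get_obs();print(o['tool_pos'],o['tool_rot'],o['force'])
T=R.from_euler('xyz',[-90,60,-90],degrees=True);C=R.from_euler('xyz',o['tool_rot'],degrees=True)
print("turn units",(T*C.inv()).as_rotvec(degrees=True)/10)
c=cam("scene");crop(c,"s14",210,130,60,60,10)
E
```

```text
time_s: 21.48
tool_pos: [0.4819, 0.0068, 0.1496]
tool_rot: [-90.3, 60.1, -90.4]
force: [0.5, -0.4, -1.6]
grip_width: 0.0618
[0.48191784 0.00681523 0.14960696] [-90.26340921  60.11462377 -90.42762472] [ 0.48176602 -0.38817932 -1.64314054]
turn units [-0.01151134 -0.01310477  0.01993737]
```

View pics/s14.png

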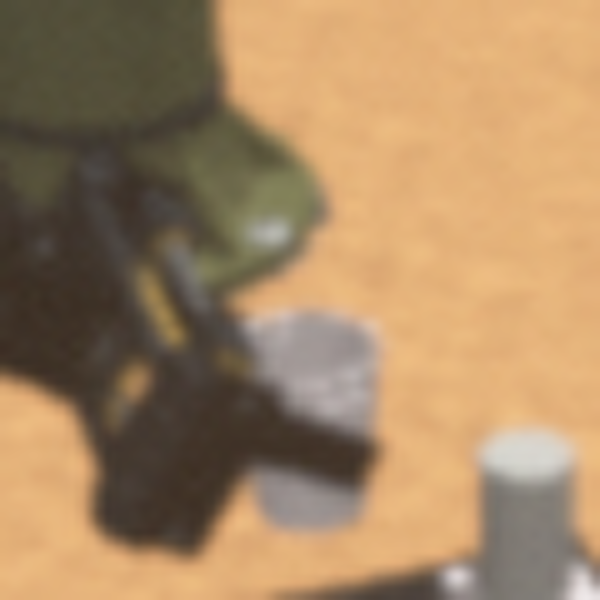

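```bash
python3 -m pendant '[0.03,0,-0.5,0,0,0,50, 0,0,-0.5,0,0,0,50, 0,0,-0.3,0,0,0,50, 0,0,-0.2,0,0,0,50, 0,0,0,0,0,0,50, 0,0,0,0,0,0,50]'; python3 -m pendant '[0,0,-0.05,0,0,0,50, 0,0,0,0,0,0,50]'; python3 -m pendant '[0,0,-0.03,0,0,0,50, 0,0,0,0,0,0,50]'
```

```text
time_s: 22.28
tool_pos: [0.4831, 0.0065, 0.0895]
tool_rot: [-90.2, 60.1, -90.4]
force: [0.3, 0.7, -0.8]
grip_width: 0.0615
time_s: 22.52
tool_pos: [0.4829, 0.0065, 0.0873]
tool_rot: [-90.3, 60.1, -90.5]
force: [-0.7, 0.4, -1.7]
grip_width: 0.0618
time_s: 22.78
tool_pos: [0.483, 0.0065, 0.0863]
tool_rot: [-90.3, 60.1, -90.5]
force: [-0.6, -0.6, 0.7]
grip_width: 0.0619
```

```bash
python3 -m pendant '[0,0,-0.02,0,0,0,50, 0,0,0,0,0,0,50]'; python3 -m pendant '[0,0,-0.02,0,0,0,50, 0,0,0,0,0,0,50]'
```

```text
time_s: 23.02
tool_pos: [0.483, 0.0066, 0.0863]
tool_rot: [-90.3, 60.2, -90.4]
force: [-2.5, -1.8, 6.0]
grip_width: 0.0615
time_s: 23.28
tool_pos: [0.483, 0.0066, 0.0862]
tool_rot: [-90.2, 60.3, -90.4]
force: [-3.0, -2.5, 7.6]
grip_width: 0.0617
```

Seated on the granite. Release gently, then back out along the tool axis.

```bash
python3 -m pendant '[0,0,0.03,0,0,0,62, 0,0,0,0,0,0,70, 0,0,0,0,0,0,87, 0,0,0,0,0,0,87, 0,0,0,0,0,0,87]'; python3 -m pendant '[0,-0.3,0.17,0,0,0,87, 0,-0.6,0.35,0,0,0,87, 0,-0.7,0.4,0,0,0,87, 0,-0.7,0.4,0,0,0,87, 0,-0.5,0.6,0,0,0,87, 0,0,0.6,0,0,0,87, 0,0,0.5,0,0,0,87, 0,0,0,0,0,0,87, 0,0,0,0,0,0,87]'
python3 - <<'E'
from h import *
c=cam("wrist");cv2.imwrite("pics/w15.png",c["image"][:,:,::-1])
c=cam("scene");cv2.imwrite("pics/s15.png",cv2.resize(c["image"][90:290,130:390,::-1],None,fx=3,fy=3,interpolation=cv2.INTER_CUBIC))
c=cam("top");crop(c,"t15",120,110,260,160,3)
E
```

```text
time_s: 23.9
tool_pos: [0.4828, 0.0066, 0.0855]
tool_rot: [-90.3, 60.1, -90.5]
force: [0.7, 0.5, 0.4]
grip_width: 0.0856
time_s: 25.02
tool_pos: [0.4825, -0.1046, 0.2059]
tool_rot: [-90.4, 60.1, -90.5]
force: [0.6, -0.1, 1.1]
grip_width: 0.087
```

View pics/w15.png

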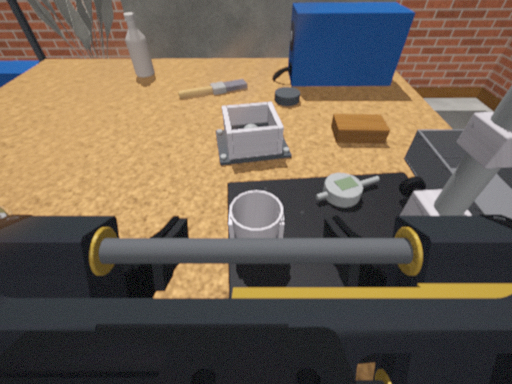

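View pics/s15.png

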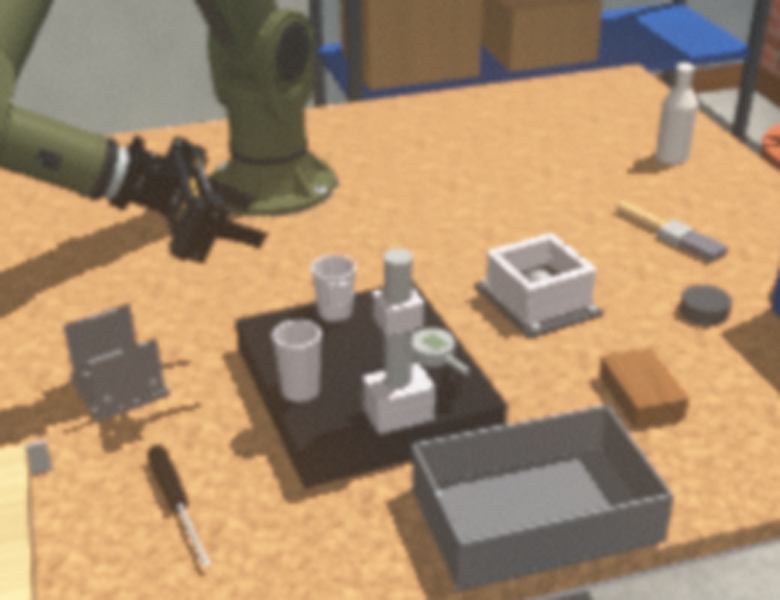

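View pics/t15.png

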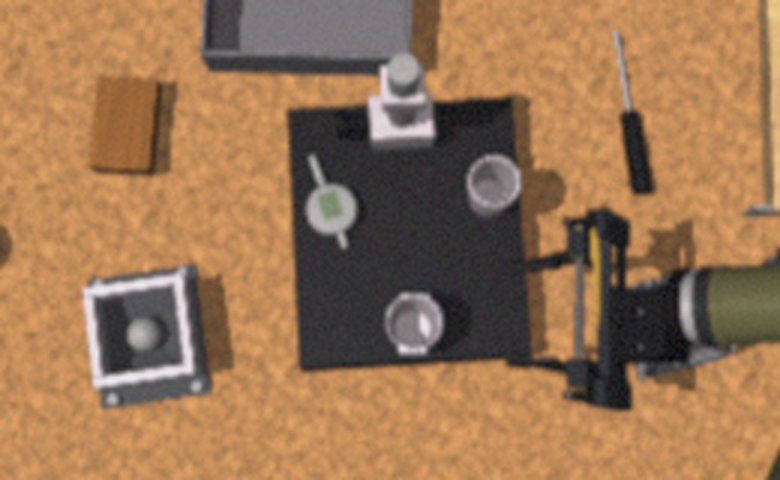

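The empty cup stands upright on the granite, the ball is in the seat, and the hand touches nothing. Handing in.

```bash
python3 -c "
from cell import env
o=env.get_obs();print(o['time_s'],o['force']);print(env.sign_off())"
```

```text
25.175 [-0.09209366 -0.18525679 -0.30801513]
the job is handed in; nothing more can be done
None
```

The job is done and handed in at 25.2 s: the ball is in the well's seat and the empty cup stands upright on the granite plate.

I lifted the cup straight up out of the stand, stood it on the near part of the granite and let go. I then took it again by the lugs with the hand slanted 60°. I tipped it to about 100° with the lip low over the well walls, and the ball rolled out on its own. After that I set the cup back on the granite.

**Ball:** it measured at (0.473, 0.294), within about 4 mm of the well centre estimates from three views, which themselves differ by about 3 mm. The fingers held only the lugs.

**Cup and surroundings:** the last pictures show the cup empty and released. The jar, indicator, case, screwdriver, brush, ring gauge and stand look as they were at the start. The caliper was out of view in the last pictures, so I did not check it at the end, though the arm never went near it again after the start.

**Forces:** I saw no unexpected contact. The highest reading at the ends of the moves was about 17 N, as the cup touched down the first time; the end reading was below 0.4 N.

**One deviation:** on the way back the tool was about 2.6° out in orientation. I corrected that to within about 0.5° before setting the cup down.

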